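Recap the air-dryer canisters

ROBOT

A 6-joint arm with a two-finger parallel gripper is mounted at the origin on a cart in front of the work surface, level with it; the furniture and walls round the work are solid. World frame = base frame: x ahead of the robot, y to its left, z up, the work surface at z = 0. Lengths are in mm, angles in degrees, forces in N, time in s.
With the tool pointing down it reaches from about 300 to 850 mm from the base axis. Payload 4.2 kg.
Tool frame: the origin (TCP) lies on the centre line of the jaws, within the pads' length; the fingertips stand 11 mm ahead of it and the grasp point (between the pads) lies 8 mm behind it; z points along the fingers, y is the line along which they close (so a half turn about z gives the same grasp; the last joint's range is limited). The gripper opens to 91 mm and grips with 3 to 60 N. Pads are 32 mm wide; open, the fingers measure 118 mm over their backs; the gripper's body (76 mm by 178 mm) begins 60 mm behind the grasp point.
Start: joints at [-75.688, 18.312, 89.639, -0, 72.044, -1.146], TCP at [153.262, -554.214, 224.976] pointing down, gripper open.
Joint ranges: [-177.97, 177.97], [-48.28, 115.42], [12.27, 149.76], [-77.06, 257.06], [2.81, 150.46], [-146.56, 146.56]. Speed limits (degrees/s): [147.25, 147.25, 180, 180, 180, 180].

INTERFACE

Orientations are given as [roll, pitch, yaw] about the fixed x, y, z axes, in that order (R = Rz(yaw) Ry(pitch) Rx(roll)).
In Python, from workcell import env, grab_frame, camera_model, models gives the robot as it stands.
- The arm moves only by the shell command python3 -m crank 'ROWS' [FORCE]. ROWS is text: rows parted by semicolons, each of 7 numbers parted by spaces: the closure, from -1 (fully open) to 1 (shut), so that 0 is half open, then the shift along the tool's x, y, z in mm, then the turn, a rotation vector about the tool's x, y, z in degrees. A call has 1 to 10 rows; each row shifts and turns the commanded pose from where the row before left it, along the tool's axes as they then stand; what a row does not reach is not made up. A row lasts 1/8 s, in which the tool goes at most 62.5 mm and 10.7 degrees, less where a joint would pass 70% of its speed; a pose out of reach is approached as far as the arm can. A call is refused whole if a number of a shift passes 62.5 or a number of a turn 10.7, either way. A call with a gripper value outside its range is refused whole. The fingers move at their own pace and stop on an object; FORCE is the grip in N (left out, the last holds). Time passes only in rows, so rows that do not move let the fingers close. It gives the time, the measured TCP pose, the force, the opening and the grip force at its end, in the units of the state.
- env.state(): the state, without advancing time (a new reading comes with each control period).
- grab_frame(name): name is "scene" or "top" or "wrist"; returns the picture (480x640x3 uint8, blue, green, red); there is no depth.
- camera_model(name): a dict with "K" (3x3 intrinsics, pixels), "R" (3x3) and "t" (3): a world point X has camera coordinates R X + t; the wrist camera has in their place "mount" (4x4, takes a point from camera to tool coordinates, whose origin is the TCP and whose axes are the flange's). Camera axes: x right, y down, z forward; pixel columns grow to the right and rows downward; lengths in mm; the calibration is good to about 2 mm. The wrist camera is an equidistant fisheye: a pixel r from the principal point sees the ray r / f radians off the axis. A picture is of the moment at which its call begins: read the wrist's pose just before it. camera_model takes no time and is no camera call.
- env.job_done(): hands the job in; it is judged then, once.
Trained networks look in the newest picture that a camera, given by its name, has taken for a name from the list of things; names that differ only in an ending like _2 or _b are one class to them, and where a whole thing is asked for, a point or a joint stands for the part that bears it (a point fixed in the world has none). Each returns a list of dicts, best first, with "p" (0 to 1); they miss things now and then, are a little off and sometimes report something else, mostly with a low value. They report only what shows in the picture. A call takes as long as a camera call.
- models.search_frame(name, camera): "point" ([x, y, z] in mm, in world coordinates, good to about 4 mm: the middle of the surface that is visible of it).
The state is a dict: "time_s": time; "qpos": joint angles; "qvel": joint speeds; "effort": joint torques, N m; "ee_pos": TCP position; "ee_rot": TCP orientation; "force": force on the tool from outside, world axes, zero at the start; "torque": the same for the moment, N m; "gripper_width": finger opening in mm; "gripper_force": force on a finger pad.
Only numpy, scipy, OpenCV 4.12 (cv2) and the standard library are available. Lean on these libraries where they do the work, as an engineer would, in place of code of your own. Each camera call takes 0.05 s, during which the arm holds its last target. There are 200 camera calls.

TASK

First shut off the air by pulling the valve lever over toward you, and leave it shut while you handle the caps. Then pick caps out of the cluttered tray, set one on every open canister and press each one down until it is fully home, its plate flat on the rim. When every canister is closed, push the valve lever all the way back to turn the air on again; spare caps are left over.

Things in the scene. Friction and masses are not known exactly. Their poses are not given: they have to be found in the camera images.
- mouth_1 (a point): centre of the flat top rim of an upright grey steel canister (74 mm outside, bore 56 mm, rim 75 mm above the pad it stands on, 1.3 kg); z axis up. It stands loose between four short locating pins on the base, and need not be moved. Just inside the bore a stiff rubber seal plate lies 4 mm below the rim
- mouth_2 (a point): centre of the flat top rim of an upright grey steel canister (74 mm outside, bore 56 mm, rim 75 mm above the pad it stands on, 1.3 kg); z axis up. It stands loose between four short locating pins on the base, and need not be moved. Just inside the bore a stiff rubber seal plate lies 4 mm below the rim
- mouth_3 (a point): centre of the flat top rim of an upright grey steel canister (74 mm outside, bore 56 mm, rim 75 mm above the pad it stands on, 1.3 kg); z axis up. It stands loose between four short locating pins on the base, and need not be moved. Just inside the bore a stiff rubber seal plate lies 4 mm below the rim
- seal_1 (a joint): how far the rubber seal plate in the canister of mouth_1 has been pushed down, m: 0 = up, so that a cap merely laid on it stands 10 mm proud of the rim; 0.010 = cap fully home, its plate flat on the rim. It yields to about 9 N and stays where it is pushed
- seal_2 (a joint): how far the rubber seal plate in the canister of mouth_2 has been pushed down, m: 0 = up, so that a cap merely laid on it stands 10 mm proud of the rim; 0.010 = cap fully home, its plate flat on the rim. It yields to about 9 N and stays where it is pushed
- seal_3 (a joint): how far the rubber seal plate in the canister of mouth_3 has been pushed down, m: 0 = up, so that a cap merely laid on it stands 10 mm proud of the rim; 0.010 = cap fully home, its plate flat on the rim. It yields to about 9 N and stays where it is pushed
- cap_1_mid (a point): centre (half-way up, on the axis) of a round cap 52 mm tall, 140 g: below a black rubber plug of 52 mm diameter and 14 mm height with a bevelled foot, then an aluminium plate of 70 mm diameter and 8 mm thickness, on top a black round grip knob of 36 mm diameter and 30 mm height. z axis from plug to knob. The plug foot lies 26 mm below this point, the plate's underside 12 mm below it, the plate's top 4 mm below it, the knob's top 26 mm above it
- cap_2_mid (a point): centre (half-way up, on the axis) of a round cap 52 mm tall, 140 g: below a black rubber plug of 52 mm diameter and 14 mm height with a bevelled foot, then an aluminium plate of 70 mm diameter and 8 mm thickness, on top a black round grip knob of 36 mm diameter and 30 mm height. z axis from plug to knob. The plug foot lies 26 mm below this point, the plate's underside 12 mm below it, the plate's top 4 mm below it, the knob's top 26 mm above it
- cap_3_mid (a point): centre (half-way up, on the axis) of a round cap 52 mm tall, 140 g: below a black rubber plug of 52 mm diameter and 14 mm height with a bevelled foot, then an aluminium plate of 70 mm diameter and 8 mm thickness, on top a black round grip knob of 36 mm diameter and 30 mm height. z axis from plug to knob. The plug foot lies 26 mm below this point, the plate's underside 12 mm below it, the plate's top 4 mm below it, the knob's top 26 mm above it
- cap_4_mid (a point): centre (half-way up, on the axis) of a round cap 52 mm tall, 140 g: below a black rubber plug of 52 mm diameter and 14 mm height with a bevelled foot, then an aluminium plate of 70 mm diameter and 8 mm thickness, on top a black round grip knob of 36 mm diameter and 30 mm height. z axis from plug to knob. The plug foot lies 26 mm below this point, the plate's underside 12 mm below it, the plate's top 4 mm below it, the knob's top 26 mm above it
- tray_floor (a point): centre of the floor of the shallow grey sheet-metal tray (290 x 272 mm, walls 28 mm high, 4 mm thick) that hangs in the far end of the tall open cardboard carton (455 x 310 mm outside, rim 250 mm above the bench, level with the tray's rim); x and y axes along its sides. The caps stand in it upright, knob up, about 90 mm apart, among a flat steel plate with a nut (74 mm across), a punch (40 mm across, 64 mm tall), a bolt and a bush. Neither tray nor carton can move
- base_top (a point): centre of the four round station pads of the fixed aluminium dryer base (220 x 220 mm, pads 20 mm above the bench); the stations lie 55 mm either way from it along its x and y axes. On one of the two stations nearer the robot stands the valve, the others carry a canister each or are bare
- valve (a joint): black-tipped lever on top of the brass shut-off valve, rad: 0 = valve shut, lever leaning toward the robot (along -x of the base); 1.0 = valve open, leaning away (+x of the base); upright at 0.5; these are its stops. It stays where it is left; about 1.5 N at the tip moves it
- valve_tip (a point): centre of the end of the valve lever, a round rod with a black grip 15 mm thick over its last 40 mm; it swings on a radius of 100 mm in the x-z plane of the base about a pivot 125 mm above the bench. Below it a round aluminium pillar (48 mm across) carries the brass valve body (52 x 40 mm, top 127 mm above the bench)

How it is judged:
By the outcome, as a careful person would: the job done as asked, in the order asked, and still so for the second after the job is handed in, with the robot touching nothing.
Of canister_1, canister_2, canister_3 only 2 to 3 are there at a start; the rules pass over those that are not, and their reading is None.
At some moment in a run one of cap_1, cap_2, cap_3, cap_4 may be knocked a few centimetres aside while the robot is not near it.
Once in a run the grip may slacken for a moment while it holds something.
It also fails if it takes over 210 s, if anything falls off the work surface, if the arm or the gripper's body presses on something with over 40 N, if the wrist force passes 120 N, or if a joint passes its speed limit or range.

## Working session

There is one attempt and no reset: what is moved stays moved. The work goes in short steps, Python scripts to look and compute and a shell command to move; the robot and the scene stay as the last step left them, time stands still between calls to the robot, and variables do not carry over. Pictures are saved under pics/ and viewed, at most 17 in all, crops included, and the job is handed in when it is done.

```bash
ls; mkdir -p pics; cat > h.py <<'E'
import numpy as np, cv2
from scipy.spatial.transform import Rotation as Ro
from workcell import env, grab_frame, camera_model, models
def st(): return env.state()
def pose():
    s=st(); return np.array(s["ee_pos"]), Ro.from_euler('xyz',s["ee_rot"],degrees=True).as_matrix()
def pix2plane(cam,u,v,z):
    m=camera_model(cam);K=np.array(m["K"])
    if cam=="wrist":
        p,R=pose();M=np.array(m["mount"]);x=(u-K[0,2])/K[0,0];y=(v-K[1,2])/K[1,1];r=np.hypot(x,y)
        d=np.array([x/r*np.sin(r),y/r*np.sin(r),np.cos(r)]) if r>0 else np.array([0,0,1.])
        o=p+R@M[:3,3];d=R@(M[:3,:3]@d)
    else:
        Rc=np.array(m["R"]);t=np.array(m["t"]);d=Rc.T@np.linalg.solve(K,[u,v,1.]);o=-Rc.T@t
    return o+d*(z-o[2])/d[2]
def proj(cam,X):
    m=camera_model(cam);K=np.array(m["K"])
    if cam=="wrist":
        p,R=pose();M=np.array(m["mount"]);c=M[:3,:3].T@(R.T@(np.array(X)-p)-M[:3,3])
        th=np.arctan2(np.hypot(c[0],c[1]),c[2]);n=np.hypot(c[0],c[1])+1e-9
        return K[0,2]+K[0,0]*th*c[0]/n, K[1,2]+K[1,1]*th*c[1]/n
    c=np.array(m["R"])@np.array(X)+np.array(m["t"]);q=K@c;return q[0]/q[2],q[1]/q[2]
def find(cam,names):
    for n in names:
        for d in models.search_frame(n,cam): print(cam,n,round(d["p"],2),np.round(d["point"],0))
E
python3 - <<'E'
from h import *
for c in ("scene","top"):
    cv2.imwrite(f"pics/{c}0.png",grab_frame(c))
    find(c,["mouth_1","cap_1_mid","valve_tip","base_top","tray_floor"])
s=st();print(s)
E
```

```text
pics
scene mouth_1 0.88 [ 399. -329.   89.]
scene mouth_1 0.77 [ 512. -320.   91.]
scene mouth_1 0.71 [ 512. -242.   97.]
scene cap_1_mid 0.6 [513.  14. 249.]
scene valve_tip 0.7 [ 428. -238.  173.]
scene base_top 0.64 [ 393. -309.   16.]
scene base_top 0.19 [ 512. -243.   96.]
scene tray_floor 0.87 [495. 107. 224.]
top mouth_1 0.77 [ 409. -337.   89.]
top mouth_1 0.66 [ 514. -234.   88.]
top mouth_1 0.65 [ 518. -343.   91.]
top mouth_1 0.63 [ 524. -346.   88.]
top cap_1_mid 0.67 [514.   2. 247.]
top cap_1_mid 0.58 [ 410. -335.   90.]
top valve_tip 0.67 [492. 106. 226.]
top valve_tip 0.51 [ 426. -237.  178.]
top base_top 0.68 [ 454. -283.   16.]
top tray_floor 0.68 [494. 107. 225.]
{'time_s': 0.6, 'qpos': array([-7.56852607e+01,  1.83124684e+01,  8.96387279e+01, -9.63880671e-05,
        7.20440169e+01, -1.14874418e+00]), 'qvel': array([-0.00484945, -0.06655307, -0.0496639 ,  0.06463232, -0.02192507,
       -0.01307452]), 'effort': array([-4.84634656e-04, -4.12127781e+01, -2.32136464e+01,  7.26169255e-02,
        3.77085409e-02,  3.46209504e-06]), 'ee_pos': array([ 153.28634965, -554.21076093,  224.97206964]), 'ee_rot': array([1.79995216e+02, 1.87643420e-04, 1.54635132e+01]), 'force': array([-0.40634978,  0.29172306, -0.26806273]), 'torque': array([ 0.00065995,  0.01044896, -0.0625855 ]), 'gripper_force': 0.0, 'gripper_width': 91.00390141250436}
```

View pics/scene0.png

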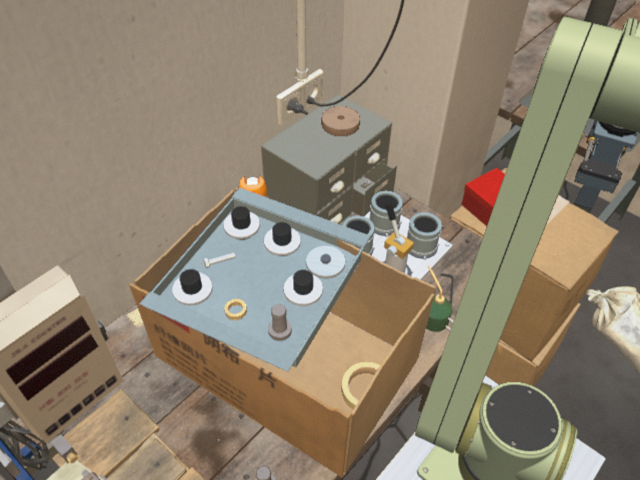

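View pics/top0.png

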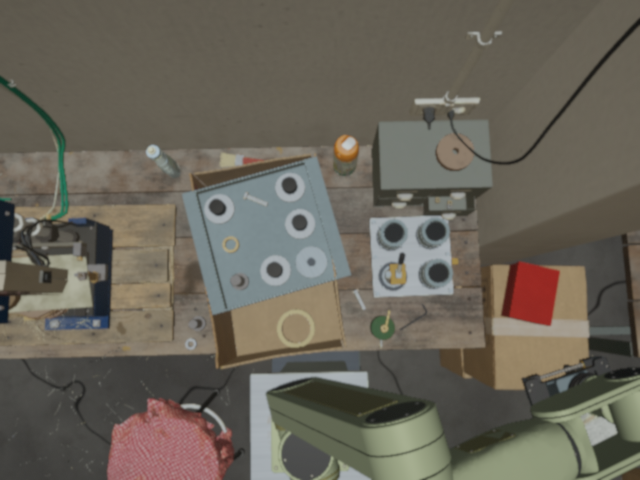

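The scene shows four caps with black knobs in the tray, at (241,220), (282,238), (190,285) and (303,286). The decoy plate is at (325,262) and the punch at (279,325). Three canisters stand on the base, and the valve lever at about (398,240) leans away from the robot. The top view agrees: caps at (218,207), (290,186), (300,223) and (275,269), canisters at (393,234), (433,233) and (437,273), and the valve near (397,270).

```bash
python3 - <<'E'
from h import *
P=lambda u,v,z:np.round(pix2plane("top",u,v,z)[:2])
for u,v in [(218,207),(290,186),(300,223),(275,269)]: print("cap",P(u,v,275))
for u,v in [(312,262)]: print("decoy",P(u,v,235))
print("punch",P(238,281,285))
for u,v in [(393,234),(433,233),(437,273)]: print("can",P(u,v,95))
print("valve",P(396,273,127),"tip",P(402,258,213))
for u,v in [(370,219),(451,215),(453,294),(373,297)]: print("basecorner",P(u,v,15))
for u,v in [(183,193),(318,156),(350,276),(210,313),(217,367),(341,345)]: print("carton",P(u,v,250))
for u,v in [(374,204),(491,193),(427,212),(468,210)]: print("cabinet",P(u,v,200),P(u,v,100))
m=camera_model("top");print("cam",-np.array(m["R"]).T@m["t"]);m=camera_model("scene");print("cam",-np.array(m["R"]).T@m["t"])
m=camera_model("wrist");print(m)
# cabinet top from two cams: corner (top 374,204 / scene?) 
for X in ([600,-200,300],[600,-200,200],[560,-200,200],[560,-200,250]): print(X,proj("top",X),proj("scene",X))
E
```

```text
cap [558. 188.]
cap [603.  24.]
cap [517.   2.]
cap [414.  59.]
decoy [431. -22.]
punch [388. 140.]
can [ 512. -231.]
can [ 512. -336.]
can [ 407. -341.]
valve [ 408. -231.] tip [ 438. -235.]
basecorner [ 567. -179.]
basecorner [ 573. -406.]
basecorner [ 353. -400.]
basecorner [ 350. -180.]
carton [598. 275.]
carton [680. -41.]
carton [ 396. -109.]
carton [320. 210.]
carton [200. 193.]
carton [242. -84.]
cabinet [ 572. -174.] [ 592. -184.]
cabinet [ 593. -460.] [ 615. -494.]
cabinet [ 549. -302.] [ 568. -322.]
cabinet [ 552. -401.] [ 571. -430.]
cam [ 330.89118017  -60.42786939 1378.31080271]
cam [ -44.88643425  548.28159058 1120.86752306]
{'K': array([[371.64829954,   0.        , 311.88842412],
       [  0.        , 371.64829954, 240.50680061],
       [  0.        ,   0.        ,   1.        ]]), 'mount': array([[-1.34896086e-03, -9.67115648e-01, -2.54333449e-01,
         7.10023538e+01],
       [ 9.99998747e-01, -1.51544814e-03,  4.58667292e-04,
        -6.00212569e-01],
       [-8.29013468e-04, -2.54332512e-01,  9.67116480e-01,
        -1.59852582e+02],
       [ 0.00000000e+00,  0.00000000e+00,  0.00000000e+00,
         1.00000000e+00]])}
[600, -200, 300] (np.float64(389.16174675149495), np.float64(182.30621033170465)) (np.float64(321.25598939138996), np.float64(147.22577685538334))
[600, -200, 200] (np.float64(384.2447442338884), np.float64(192.42829837803902)) (np.float64(320.6714373324059), np.float64(182.98294677169713))
[560, -200, 200] (np.float64(384.8590744391504), np.float64(208.5741162114606)) (np.float64(334.6272702734706), np.float64(191.55175412548806))
[560, -200, 250] (np.float64(387.24904370803114), np.float64(204.40550926436583)) (np.float64(335.32151817130404), np.float64(174.2096845104356))
```

```bash
python3 - <<'E'
from h import *
a=cv2.imread("pics/top0.png")[110:310,340:500];cv2.imwrite("pics/topcrop.png",cv2.resize(a,None,fx=3.0,fy=3.0,interpolation=cv2.INTER_CUBIC))
E
```

```text
(no output)
```

View pics/topcrop.png

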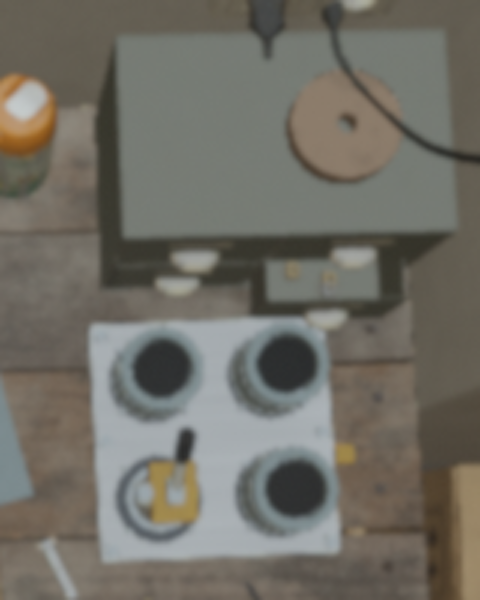

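The crop confirms canisters at crop pixels (163,366), (288,361) and (297,488). The lever is at (186,440), leaning away from the robot. The cabinet front stands behind, with an open drawer near (320,310). I'll lift first, then move above the base with the jaws closing along x.

```bash
python3 -m crank '-1 0 0 -50 0 0 0;-1 0 0 -50 0 0 0;-1 0 0 -30 0 0 0;-1 51 -31 0 0 0 0;-1 51 -31 0 0 0 0;-1 51 -31 0 0 0 0;-1 51 -31 0 0 0 0;-1 51 -31 0 0 0 0;-1 51 -31 0 0 0 0' 20; python3 -m crank '-1 0 0 0 0 0 -10.6;-1 0 0 0 0 0 -10.6;-1 0 0 0 0 0 -10.6;-1 0 0 0 0 0 -10.6;-1 0 0 0 0 0 -10.6;-1 0 0 0 0 0 -10.6;-1 0 0 0 0 0 -10.6;-1 0 0 0 0 0 0;-1 0 0 0 0 0 0'
python3 - <<'E'
from h import *
p,R=pose();print(np.round(p),st()["ee_rot"],st()["time_s"])
cv2.imwrite("pics/w1.png",grab_frame("wrist"));find("wrist",["mouth_1","valve_tip","base_top"])
E
```

```text
time_s: 1.72
ee_pos: [399.7, -291.8, 355.2]
ee_rot: [180.0, -0.0, 15.5]
force: [0.7, -1.2, 0.2]
gripper_width: 91.5
gripper_force: 0.0
time_s: 2.85
ee_pos: [398.6, -293.4, 355.0]
ee_rot: [180.0, 0.0, 89.5]
force: [0.7, 0.8, -0.0]
gripper_width: 90.8
gripper_force: 0.0
[ 399. -293.  355.] [1.79995451e+02 6.36467341e-03 8.95071547e+01] 2.85
wrist mouth_1 0.79 [ 510. -234.   94.]
wrist mouth_1 0.69 [ 410. -338.   89.]
wrist mouth_1 0.59 [ 509. -338.   90.]
wrist valve_tip 0.57 [ 428. -240.  192.]
wrist base_top 0.67 [ 451. -287.   20.]
wrist base_top 0.48 [ 403. -348.   93.]
```

View pics/w1.png

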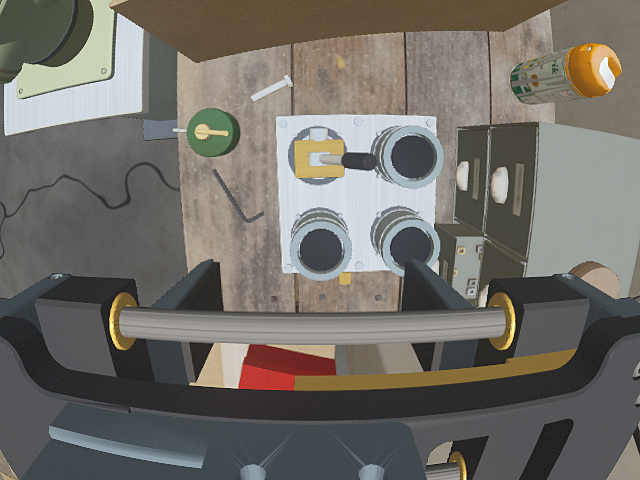

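The wrist view has bores near (413,156), (407,243) and (321,250). The lever tip is at about (374,161), and the valve body at (320,158).

```bash
python3 - <<'E'
from h import *
P=lambda u,v,z:np.round(pix2plane("wrist",u,v,z)[:2],1)
img=cv2.imread("pics/w1.png");g=cv2.cvtColor(img,cv2.COLOR_BGR2GRAY)
c=cv2.HoughCircles(cv2.medianBlur(g,5)[100:290,270:450],cv2.HOUGH_GRADIENT,1,40,param1=100,param2=25,minRadius=18,maxRadius=45)
for u,v,r in (c[0] if c is not None else []): print(u+270,v+100,r,P(u+270,v+100,95))
for u,v in [(413,156),(407,243),(321,250)]: print("can",P(u,v,95))
print("tip",P(374,161,213),"valve",P(320,158,127))
for u,v in [(277,116),(430,116),(437,270),(283,272)]: print("corner",P(u,v,15))
E
```

```text
321.5 250.5 22.4 [ 409.  -344.6]
410.5 157.5 33.0 [ 511.7 -234.8]
409.5 245.5 30.9 [ 515.  -339.5]
316.5 156.5 29.3 [ 403.8 -235. ]
can [ 514.7 -232.9]
can [ 511.6 -336.4]
can [ 408.4 -344. ]
tip [ 449.  -234.5] valve [ 406.9 -235.5]
corner [ 352.8 -182.2]
corner [ 560.9 -178.6]
corner [ 582.8 -400.3]
corner [ 356.  -399.7]
```

```bash
python3 -m crank '-1 30 23 0 0 0 0;-1 29 23 0 0 0 0;-1 0 0 0 0 0 0;-1 0 0 50 0 0 0;-1 0 0 50 0 0 0;-1 0 0 50 0 0 0;-1 0 0 10 0 0 0;0 0 0 0 0 0 0;0 0 0 0 0 0 0;0 0 0 0 0 0 0'
python3 - <<'E'
from h import *
p,R=pose();print(np.round(p),st()["force"],st()["gripper_width"])
cv2.imwrite("pics/w2.png",grab_frame("wrist"))
E
```

```text
time_s: 4.3
ee_pos: [445.9, -235.2, 196.7]
ee_rot: [179.8, 0.1, 89.7]
force: [-0.2, 0.6, 0.5]
gripper_width: 63.9
gripper_force: 0.0
[ 446. -235.  197.] [-0.23827717  0.64847318  0.53207757] 63.87607572739714
```

View pics/w2.png

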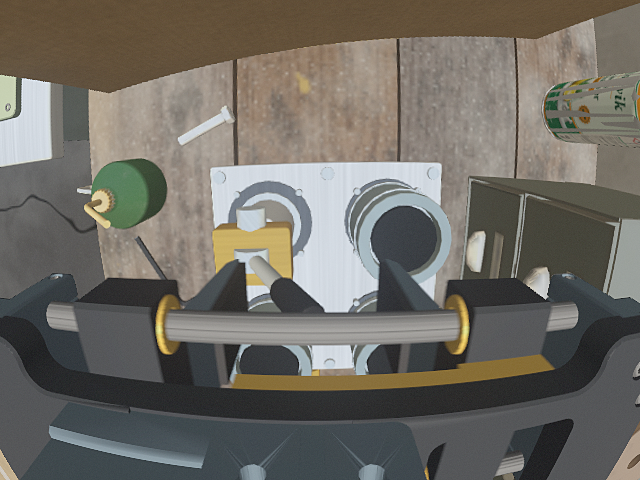

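The lever's black grip at (295,295) sits between the two fingers. I'll pull toward the robot.

```bash
python3 -m crank '0 0 0 0 0 0 0;0 0 -12 0 0 0 0;0 0 -12 0 0 0 0;0 0 -12 0 0 0 0;0 0 -12 0 0 0 0;0 0 -12 0 0 0 0;0 0 -12 0 0 0 0;0 0 -8 0 0 0 0;0 0 0 0 0 0 0'; python3 -m crank '0 0 -3 0 0 0 0;0 0 0 0 0 0 0'; python3 -m crank '0 0 -4 0 0 0 0;0 0 0 0 0 0 0'; python3 -m crank '0 0 -4 0 0 0 0;0 0 0 0 0 0 0'
```

```text
time_s: 5.48
ee_pos: [363.7, -233.9, 194.7]
ee_rot: [-179.9, -0.0, 89.6]
force: [0.2, -0.9, -0.2]
gripper_width: 45.2
gripper_force: 0.0
time_s: 5.72
ee_pos: [361.9, -234.1, 194.8]
ee_rot: [-180.0, -0.0, 89.7]
force: [1.6, -0.5, -0.4]
gripper_width: 45.3
gripper_force: 0.4
time_s: 5.98
ee_pos: [358.8, -234.3, 195.2]
ee_rot: [179.9, 0.0, 89.6]
force: [3.7, 0.3, -1.5]
gripper_width: 45.5
gripper_force: 1.7
time_s: 6.22
ee_pos: [357.5, -234.8, 196.0]
ee_rot: [179.5, 0.1, 89.6]
force: [11.2, 1.2, -1.4]
gripper_width: 46.2
gripper_force: 4.4
```

```bash
python3 -m crank '0 0 6 0 0 0 0;0 0 4 0 0 0 0;0 0 0 -60 0 0 0;0 0 0 -60 0 0 0;0 0 0 -60 0 0 0;-0.3 0 0 -45 0 0 0;-0.3 50 33 0 0 0 0;-0.3 50 33 0 0 0 0;-0.3 50 33 0 0 0 0;-0.3 50 33 0 0 0 0'; python3 -m crank '-0.3 0 0 0 0 0 0;-0.3 0 0 0 0 0 0'
python3 - <<'E'
from h import *
p,R=pose();print(np.round(p),st()["ee_rot"])
cv2.imwrite("pics/w3.png",grab_frame("wrist"));find("wrist",["cap_1_mid","tray_floor"])
img=grab_frame("top");cv2.imwrite("pics/t3.png",img);find("top",["valve_tip"]);grab_frame("scene");find("scene",["valve_tip"])
E
```

```text
time_s: 7.48
ee_pos: [497.2, -33.5, 419.4]
ee_rot: [-179.9, 0.1, 89.6]
force: [0.1, -1.5, 0.1]
gripper_width: 59.1
gripper_force: 0.0
time_s: 7.72
ee_pos: [496.5, -35.3, 419.4]
ee_rot: [-179.9, 0.1, 89.7]
force: [-1.4, 0.1, -0.0]
gripper_width: 59.5
gripper_force: 0.0
[497. -35. 419.] [-1.79858672e+02  5.88538029e-02  8.96755644e+01]
wrist cap_1_mid 0.58 [520.   4. 247.]
wrist tray_floor 0.9 [502.  74. 222.]
wrist tray_floor 0.38 [ 517. -316.   58.]
scene valve_tip 0.63 [ 383. -235.  173.]
```

View pics/w3.png

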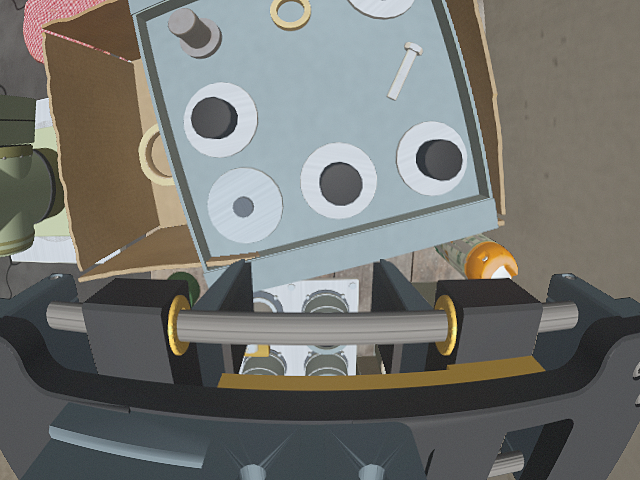

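Caps show at A (341,184), B (437,158) and C (216,118), with the decoy plate at (244,205). The valve lever now leans toward the robot (x about 383).

```bash
python3 - <<'E'
from h import *
img=cv2.imread("pics/w3.png");hsv=cv2.cvtColor(img,cv2.COLOR_BGR2HSV);V=hsv[...,2]
for n,(u,v) in dict(A=(341,182),B=(434,158),C=(219,119)).items():
    # plate = bright low-sat blob near; hull filled
    m=np.zeros_like(V);cv2.circle(m,(u,v),46,255,-1)
    b=((V>185)&(hsv[...,1]<25)&(m>0)).astype(np.uint8)
    ys,xs=np.nonzero(b);h=cv2.convexHull(np.c_[xs,ys].astype(np.int32));(c,ax,_)=cv2.fitEllipse(h)
    k=((V<75)&(m>0)).astype(np.uint8);M=cv2.moments(k,True)
    print(n,"plate",np.round(c),np.round(ax),np.round(pix2plane("wrist",*c,244)[:2],1),"knobblob",np.round(pix2plane("wrist",M["m10"]/M["m00"],M["m01"]/M["m00"],266)[:2],1))
E
```

```text
A plate [338. 180.] [76. 77.] [520.4   3.7] knobblob [516.3   9.9]
B plate [432. 158.] [70. 74.] [608.1  25.7] knobblob [603.   26.3]
C plate [220. 119.] [72. 76.] [413.4  62. ] knobblob [421.1  59.1]
```

```bash
python3 -m crank '-0.3 39 24 0 0 0 0;-0.3 0 0 0 0 0 0;-0.3 0 0 40 0 0 0;-0.3 0 0 40 0 0 0;-0.3 0 0 40 0 0 0;-0.3 0 0 25 0 0 0;-0.3 0 0 10 0 0 0;-0.3 0 0 4 0 0 0;-0.3 0 0 0 0 0 0'; python3 -m crank '1 0 0 0 0 0 0;1 0 0 0 0 0 0;1 0 0 0 0 0 0;1 0 0 0 0 0 0' 12
```

```text
time_s: 9.2
ee_pos: [521.8, 3.7, 261.8]
ee_rot: [179.9, 0.0, 89.6]
force: [0.4, 0.2, 0.1]
gripper_width: 59.2
gripper_force: 0.0
time_s: 9.7
ee_pos: [521.3, 3.9, 261.3]
ee_rot: [180.0, 0.0, 89.7]
force: [-1.3, 0.2, 2.8]
gripper_width: 35.5
gripper_force: 12.0
```

```bash
python3 -m crank '-0.3 0 0 0 0 0 0;-0.3 0 0 0 0 0 0;-0.3 0 0 0 0 0 9.9;-0.3 0 0 0 0 0 9.9;-0.3 0 0 0 0 0 9.9;-0.3 0 0 0 0 0 9.9;-0.3 0 0 0 0 0 10;-0.3 0 0 0 0 0 10;-0.3 0 0 0 0 0 10;-0.3 0 0 0 0 0 10'; python3 -m crank '-0.3 0 0 0 0 0 10;-0.3 0 0 0 0 0 0;1 0 0 0 0 0 0;1 0 0 0 0 0 0;1 0 0 0 0 0 0;1 0 0 0 0 0 0;1 0 0 0 0 0 0' 45
python3 -m crank '1 0 0 -5 0 0 0;1 0 0 -40 0 0 0;1 0 0 -60 0 0 0;1 0 0 -40 0 0 0;1 0 0 0 0 0 0'
```

```text
time_s: 10.95
ee_pos: [521.4, 3.9, 260.7]
ee_rot: [180.0, 0.0, 9.7]
force: [-0.4, -0.7, 0.1]
gripper_width: 59.7
gripper_force: 0.0
time_s: 11.82
ee_pos: [521.4, 3.9, 260.9]
ee_rot: [180.0, 0.0, 0.1]
force: [0.0, 0.2, -0.7]
gripper_width: 35.7
gripper_force: 45.0
time_s: 12.45
ee_pos: [522.5, 3.9, 409.5]
ee_rot: [180.0, -0.4, 0.1]
force: [0.4, 1.3, -2.3]
gripper_width: 35.3
gripper_force: 45.0
```

```bash
python3 -m crank '1 -24 49 0 0 0 0;1 -24 49 0 0 0 0;1 -24 49 0 0 0 0;1 -24 49 0 0 0 0;1 -24 49 0 0 0 0;1 -22 46 0 0 0 0;1 0 0 0 0 0 0;1 0 0 0 0 0 0;1 0 0 0 0 0 0'
python3 - <<'E'
from h import *
p,R=pose();print(np.round(p,1),st()["ee_rot"])
cv2.imwrite("pics/w4.png",grab_frame("wrist"));find("wrist",["mouth_1","valve_tip"])
E
```

```text
time_s: 13.58
ee_pos: [380.1, -286.2, 405.5]
ee_rot: [-180.0, 0.0, 0.2]
force: [0.2, 0.6, -1.8]
gripper_width: 35.0
gripper_force: 45.0
[ 380.1 -286.2  405.5] [-1.79952019e+02  2.93034637e-02  1.56403555e-01]
wrist mouth_1 0.82 [ 409. -342.   95.]
wrist mouth_1 0.62 [ 518. -343.   89.]
wrist mouth_1 0.59 [ 510. -236.   93.]
wrist valve_tip 0.72 [ 381. -242.  180.]
wrist valve_tip 0.72 [ 399. -288.  391.]
```

View pics/w4.png

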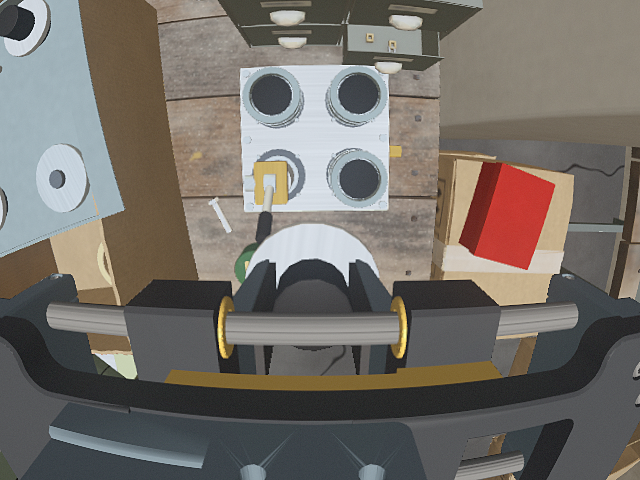

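The image shows the bores at (275,94), (359,92) and (361,178). The lever leans toward the robot at (265,220), and the cap is held in the jaws.

```bash
python3 - <<'E'
from h import *
img=cv2.imread("pics/w4.png");g=cv2.cvtColor(img,cv2.COLOR_BGR2GRAY)
for u,v in [(275,94),(359,92),(361,178)]:
    m=np.zeros_like(g);cv2.circle(m,(u,v),30,255,-1)
    for th in (70,90):
        b=((g<th)&(m>0)).astype(np.uint8);n,l,s,_=cv2.connectedComponentsWithStats(b)
        i=1+np.argmax(s[1:,4]);ys,xs=np.nonzero(l==i);h=cv2.convexHull(np.c_[xs,ys].astype(np.int32));c,ax,_=cv2.fitEllipse(h)
        print(th,np.round(c,1),np.round(ax,1),np.round(pix2plane("wrist",*c,93)[:2],1))
    # radial edge: outer rim -> check expected projections
    X=pix2plane("wrist",*c,95);R=[proj("wrist",X+[28*np.cos(a),28*np.sin(a),0]) for a in np.linspace(0,6.28,9)]
    print(" bore width px expected",np.ptp([r[0] for r in R]),np.ptp([r[1] for r in R]))
vis=cv2.resize(img[50:230,225:405],None,fx=3.3,fy=3.3,interpolation=cv2.INTER_CUBIC);cv2.imwrite("pics/w4c.png",vis)
# held cap plate
m=((g>215)).astype(np.uint8);m[:215]=0;m[300:]=0;m[:,:240]=0;m[:,385:]=0
ys,xs=np.nonzero(m);h=cv2.convexHull(np.c_[xs,ys].astype(np.int32))[:,0];h=h[h[:,1]<270]
p,_=pose()
f=lambda q:np.hypot(*(np.array([pix2plane("wrist",*a,p[2]-16)[:2] for a in h])-q[:2]).T)-35
from scipy.optimize import least_squares
r=least_squares(f,p[:2],loss='soft_l1');print("held plate centre rel TCP",r.x-p[:2],np.abs(f(r.x)).mean())
E
```

```text
70 [271.2  94.9] [38.3 38.9] [ 515.8 -234.9]
90 [270.3  94.1] [39.6 41.6] [ 516.9 -233.7]
 bore width px expected 44.360132068244695 43.16271588139638
70 [357.9  93.7] [38.3 38.6] [ 517.7 -343.8]
90 [358.5  92.8] [39.4 41.2] [ 519.  -344.6]
 bore width px expected 44.21192326468213 43.06165240599117
70 [361.9 175.6] [28.2 36.2] [ 412.6 -350. ]
90 [358.6 178.6] [38.2 39.4] [ 408.6 -345.8]
 bore width px expected 43.491831101878745 43.56446415517098
held plate centre rel TCP [-1.88156022  0.90637782] 0.303203857859812
```

View pics/w4c.png

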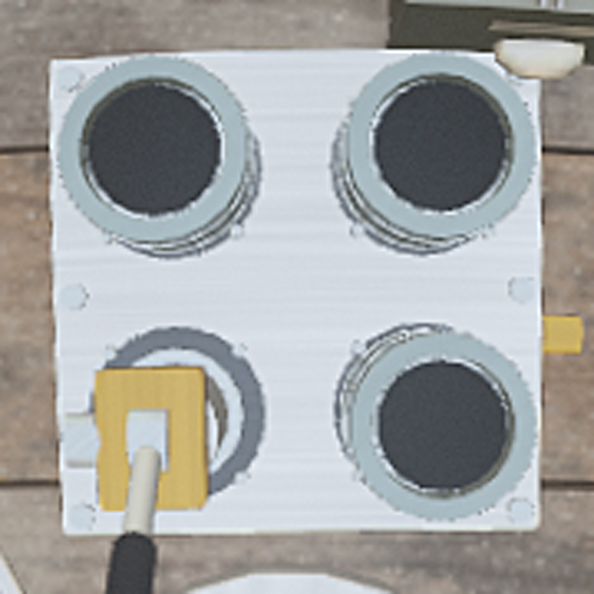

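```bash
python3 -m crank '1 45 19 0 0 0 0;1 45 19 0 0 0 0;1 45 18 0 0 0 0;1 0 0 0 0 0 0;1 0 0 60 0 0 0;1 0 0 60 0 0 0;1 0 0 60 0 0 0;1 0 0 50 0 0 0;1 0 0 25 0 0 0;1 0 0 0 0 0 0'; python3 -m crank '1 0 0 0 0 0 0'
python3 - <<'E'
from h import *
p,R=pose();print(np.round(p,1),st()["ee_rot"])
i=grab_frame("wrist");cv2.imwrite("pics/w5r.png",i);cv2.imwrite("pics/w5.png",cv2.resize(i[150:330,200:440],None,fx=3.3,fy=3.3,interpolation=cv2.INTER_CUBIC))
E
```

```text
time_s: 14.98
ee_pos: [513.2, -341.7, 149.4]
ee_rot: [-179.8, 0.2, 0.1]
force: [0.3, 0.3, -1.0]
gripper_width: 35.3
gripper_force: 45.0
time_s: 15.1
ee_pos: [515.5, -343.4, 152.9]
ee_rot: [179.9, -0.1, 0.1]
force: [0.4, -0.4, -1.4]
gripper_width: 35.0
gripper_force: 45.0
[ 515.5 -343.4  152.9] [ 1.79894186e+02 -1.42770778e-01  7.97784697e-02]
```

View pics/w5.png

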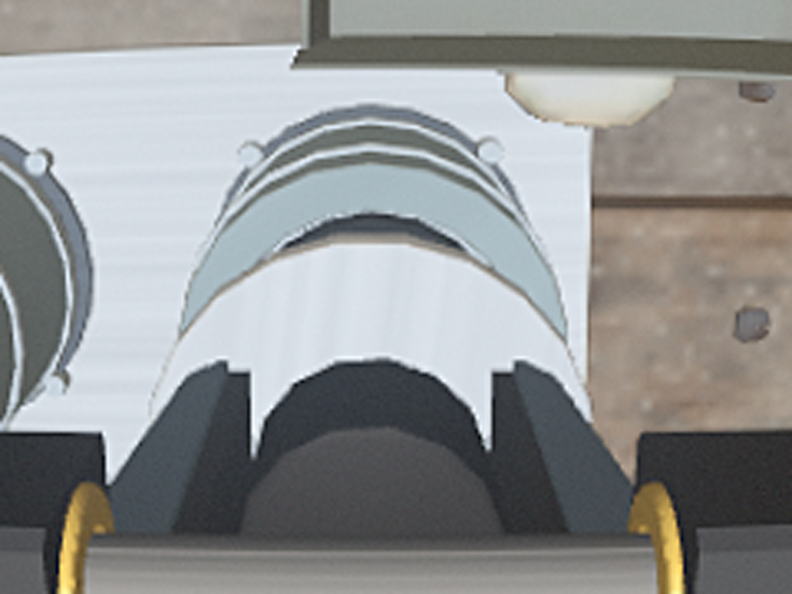

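The crop shows the cap plate hovering above the far-right canister. The rim's outer apex is at (372,163), the bore apex at (372,212) and the plate apex at about (377,238). I can now measure the two against each other.

```bash
cat >> h.py <<'E'
from scipy.optimize import least_squares
def arc(pts,z,r,off,s=3.3,cam="wrist"):
    p,_=pose();P=np.array([pix2plane(cam,off[0]+u/s,off[1]+v/s,z)[:2] for u,v in pts])
    q=least_squares(lambda c:np.hypot(*(P-c).T)-r,p[:2]);return q.x,q.fun
def report(rim,bore,plate,off,dz=12.9,s=3.3):
    p,_=pose()
    a=arc(rim,95,37,off,s);b=arc(bore,95,28,off,s) if bore else None;c=arc(plate,p[2]-dz-8,35,off,s)
    print("rim",a,"\nbore",b,"\nplate",c,"\ntcp",p,"\nrim-plate",a[0]-c[0])
E
python3 - <<'E'
from h import *
report([(182,318),(215,245),(265,196),(320,170),(372,163),(430,171),(490,205),(540,262),(565,330)],
 [(300,236),(330,220),(372,211),(420,218),(455,238)],
 [(200,318),(262,262),(310,245),(376,236),(440,247),(495,268),(545,312)],(200,150))
E
```

```text
rim (array([ 517.13487564, -343.89006931]), array([-0.63200261, -0.56771049, -0.0628439 ,  0.36171125,  0.42656266,
        0.46349875, -0.32364433, -0.63929225, -0.40695054])) 
bore (array([ 517.34542001, -344.64569671]), array([-0.42530983,  0.06999154,  0.45138518,  0.28941755, -0.50177817])) 
plate (array([ 513.86612372, -344.04285568]), array([-0.1971097 ,  0.35020599, -0.03244335, -0.03351319, -0.27937296,
        0.18710242, -0.01299566])) 
tcp [ 515.66237797 -343.58213184  153.20767313] 
rim-plate [3.26875192 0.15278637]
```

```bash
python3 -m crank '1 3.3 0 0 0 0 0;1 0 0 8 0 0 0;1 0 0 6 0 0 0;1 0 0 3 0 0 0;1 0 0 0 0 0 0'; python3 -m crank '1 0 0 3 0 0 0;1 0 0 0 0 0 0';python3 -m crank '1 0 0 3 0 0 0;1 0 0 0 0 0 0'
```

```text
time_s: 15.78
ee_pos: [517.8, -343.0, 133.5]
ee_rot: [-180.0, 0.0, 0.1]
force: [0.4, -0.6, -1.7]
gripper_width: 35.7
gripper_force: 45.0
time_s: 16.02
ee_pos: [517.9, -343.1, 130.8]
ee_rot: [-180.0, 0.0, 0.1]
force: [-0.6, -0.2, -1.9]
gripper_width: 35.4
gripper_force: 45.0
time_s: 16.27
ee_pos: [517.9, -343.0, 127.7]
ee_rot: [-180.0, 0.0, 0.1]
force: [0.3, 0.1, -1.7]
gripper_width: 35.2
gripper_force: 45.0
```

```bash
python3 -m crank '1 0 0 3 0 0 0;1 0 0 0 0 0 0'; python3 -m crank '1 0 0 3 0 0 0;1 0 0 0 0 0 0';python3 -m crank '1 0 0 3 0 0 0;1 0 0 0 0 0 0';python3 -m crank '1 0 0 2 0 0 0;1 0 0 0 0 0 0'
```

```text
time_s: 16.52
ee_pos: [518.2, -343.3, 125.7]
ee_rot: [180.0, -0.0, 0.1]
force: [-1.4, 0.4, 3.3]
gripper_width: 35.4
gripper_force: 45.0
time_s: 16.77
ee_pos: [518.3, -343.3, 123.0]
ee_rot: [180.0, -0.1, 0.1]
force: [-0.6, 0.8, 5.1]
gripper_width: 34.8
gripper_force: 45.0
time_s: 17.02
ee_pos: [518.3, -343.3, 120.1]
ee_rot: [180.0, -0.1, 0.1]
force: [-1.2, 0.5, 5.4]
gripper_width: 35.1
gripper_force: 45.0
time_s: 17.27
ee_pos: [518.3, -343.3, 118.2]
ee_rot: [180.0, -0.1, 0.1]
force: [-2.2, 1.1, 5.6]
gripper_width: 35.4
gripper_force: 45.0
```

```bash
python3 -m crank '1 0 0 2 0 0 0;1 0 0 0 0 0 0'; python3 -m crank '1 0 0 2 0 0 0;1 0 0 0 0 0 0';python3 -m crank '1 0 0 2 0 0 0;1 0 0 0 0 0 0'
```

```text
time_s: 17.52
ee_pos: [518.3, -343.3, 116.9]
ee_rot: [179.9, -0.1, 0.1]
force: [-3.2, 1.7, 9.4]
gripper_width: 35.3
gripper_force: 45.0
time_s: 17.77
ee_pos: [518.3, -343.3, 116.9]
ee_rot: [179.9, -0.1, 0.1]
force: [-5.5, 4.5, 18.2]
gripper_width: 35.2
gripper_force: 45.0
time_s: 18.02
ee_pos: [518.4, -343.3, 116.8]
ee_rot: [179.9, -0.2, 0.1]
force: [-8.1, 5.2, 28.4]
gripper_width: 35.1
gripper_force: 45.0
```

```bash
python3 -m crank '1 0 0 -3 0 0 0;-0.3 0 0 0 0 0 0;-0.3 0 0 0 0 0 0;-0.3 0 0 0 0 0 0;-0.3 0 0 -40 0 0 0;-0.3 0 0 -60 0 0 0;-0.3 0 0 -60 0 0 0;-0.3 0 0 -60 0 0 0;-0.3 0 0 -60 0 0 0;-0.3 0 0 -20 0 0 0'; python3 -m crank '-0.3 -15 -49 0 0 0 0;-0.3 -15 -49 0 0 0 0;-0.3 -15 -49 0 0 0 0;-0.3 -15 -49 0 0 0 0;-0.3 -15 -49 0 0 0 0;-0.3 -15 -49 0 0 0 0;-0.3 -15 -49 0 0 0 0'; python3 -m crank '-0.3 0 0 0 0 0 -10;-0.3 0 0 0 0 0 -10;-0.3 0 0 0 0 0 -10;-0.3 0 0 0 0 0 -10;-0.3 0 0 0 0 0 -10;-0.3 0 0 0 0 0 -10;-0.3 0 0 0 0 0 -10;-0.3 0 0 0 0 0 -10;-0.3 0 0 0 0 0 -10;-0.3 0 0 0 0 0 0'; python3 -m crank '-0.3 0 0 0 0 0 0'
python3 - <<'E'
from h import *
p,R=pose();print(np.round(p,1),st()["ee_rot"],proj("wrist",[413,62,244]),proj("wrist",[608,26,244]))
i=grab_frame("wrist");cv2.imwrite("pics/w6.png",i);find("wrist",["cap_1_mid"])
E
```

```text
time_s: 19.27
ee_pos: [518.7, -343.1, 417.8]
ee_rot: [179.8, -0.3, 0.1]
force: [0.6, -0.4, -0.7]
gripper_width: 59.4
gripper_force: 0.0
time_s: 20.15
ee_pos: [411.7, 1.6, 413.1]
ee_rot: [-179.9, 0.1, 0.0]
force: [-0.3, 0.9, 0.6]
gripper_width: 59.1
gripper_force: 0.0
time_s: 21.4
ee_pos: [412.5, 0.0, 413.2]
ee_rot: [-179.9, -0.0, 90.0]
force: [1.1, -1.1, 0.1]
gripper_width: 58.8
gripper_force: 0.0
time_s: 21.52
ee_pos: [412.6, -0.1, 413.5]
ee_rot: [-179.9, -0.0, 89.9]
force: [-0.8, -0.5, -0.3]
gripper_width: 59.3
gripper_force: 0.0
[ 4.126e+02 -1.000e-01  4.135e+02] [-1.79940300e+02 -1.13533988e-02  8.99250641e+01] (np.float64(313.0852392336779), np.float64(155.7913166330629)) (np.float64(510.38844646623215), np.float64(199.8514024243935))
```

View pics/w6.png

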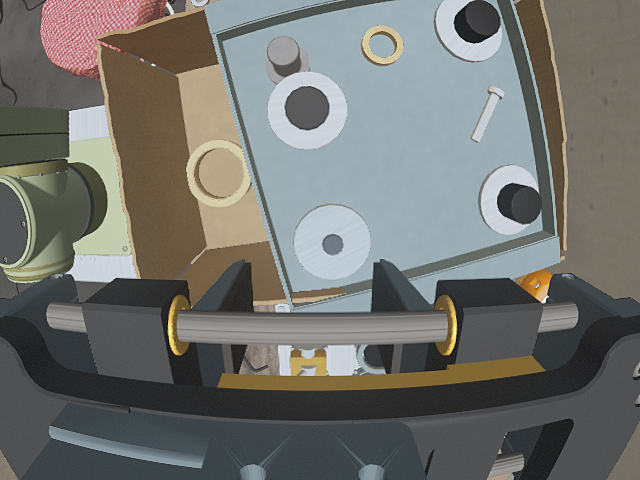

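Cap C has been knocked to (308,110), close beside the punch at (287,60). B is at (512,200), unmoved, and cap D is at (470,28). I'll take B next.

```bash
python3 - <<'E'
from h import *
img=cv2.imread("pics/w6.png");hsv=cv2.cvtColor(img,cv2.COLOR_BGR2HSV);V=hsv[...,2]
for n,(u,v) in dict(B=(512,200),C=(308,110)).items():
    m=np.zeros_like(V);cv2.circle(m,(u,v),46,255,-1)
    b=((V>185)&(hsv[...,1]<25)&(m>0)).astype(np.uint8)
    ys,xs=np.nonzero(b);h=cv2.convexHull(np.c_[xs,ys].astype(np.int32));(c,ax,_)=cv2.fitEllipse(h)
    print(n,"plate",np.round(c),np.round(ax),np.round(pix2plane("wrist",*c,248)[:2],1))
print("punch top",pix2plane("wrist",286,50,290))
E
```

```text
B plate [513. 199.] [66. 70.] [609.4  27.1]
C plate [307. 110.] [78. 80.] [407.7 102.3]
punch top [392.5884463  145.91394263 290.        ]
```

```bash
python3 -m crank '-0.3 6.5 49 0 0 0 0;-0.3 6.5 49 0 0 0 0;-0.3 6.5 49 0 0 0 0;-0.3 7 49 0 0 0 0;-0.3 0 0 0 0 0 0;-0.3 0 0 50 0 0 0;-0.3 0 0 50 0 0 0;-0.3 0 0 30 0 0 0;-0.3 0 0 18 0 0 0;-0.3 0 0 0 0 0 0'; python3 -m crank '-0.3 0 0 4 0 0 0;-0.3 0 0 0 0 0 0'; python3 -m crank '1 0 0 0 0 0 0;1 0 0 0 0 0 0;1 0 0 0 0 0 0;1 0 0 0 0 0 0' 12
```

```text
time_s: 22.88
ee_pos: [607.0, 26.3, 265.1]
ee_rot: [-179.8, 0.0, 90.0]
force: [0.8, 1.3, 0.7]
gripper_width: 58.8
gripper_force: 0.0
time_s: 23.12
ee_pos: [608.8, 26.4, 262.9]
ee_rot: [179.9, 0.0, 90.0]
force: [-0.0, -0.7, 0.3]
gripper_width: 59.1
gripper_force: 0.0
time_s: 23.62
ee_pos: [608.6, 26.5, 262.2]
ee_rot: [-180.0, 0.0, 90.1]
force: [-0.3, 0.5, 1.4]
gripper_width: 35.8
gripper_force: 12.0
```

```bash
python3 -m crank '-0.3 0 0 0 0 0 0;-0.3 0 0 0 0 0 0;-0.3 0 0 0 0 0 10;-0.3 0 0 0 0 0 10;-0.3 0 0 0 0 0 10;-0.3 0 0 0 0 0 10;-0.3 0 0 0 0 0 10;-0.3 0 0 0 0 0 10;-0.3 0 0 0 0 0 10;-0.3 0 0 0 0 0 10'; python3 -m crank '-0.3 0 0 1 0 0 10;-0.3 0 0 0 0 0 0;1 0 0 0 0 0 0;1 0 0 0 0 0 0;1 0 0 0 0 0 0;1 0 0 0 0 0 0;1 0 0 0 0 0 0' 45
python3 -m crank '1 0 0 -5 0 0 0;1 0 0 -40 0 0 0;1 0 0 -60 0 0 0;1 0 0 -40 0 0 0;1 0 0 0 0 0 0'
```

```text
time_s: 24.88
ee_pos: [608.7, 26.5, 261.8]
ee_rot: [180.0, 0.0, 9.7]
force: [0.4, 0.3, 0.7]
gripper_width: 59.5
gripper_force: 0.0
time_s: 25.75
ee_pos: [608.7, 26.4, 261.0]
ee_rot: [180.0, -0.0, 0.1]
force: [-0.2, 0.2, 0.1]
gripper_width: 35.1
gripper_force: 45.0
time_s: 26.38
ee_pos: [609.6, 26.6, 410.0]
ee_rot: [-180.0, -0.5, 0.1]
force: [-0.3, -1.0, -2.0]
gripper_width: 35.0
gripper_force: 45.0
```

```bash
python3 -m crank '1 -18.6 52 0 0 0 0;1 -18.6 52 0 0 0 0;1 -18.6 52 0 0 0 0;1 -18.6 52 0 0 0 0;1 -18.6 52 0 0 0 0;1 0 0 0 0 0 0;1 0 0 60 0 0 0;1 0 0 60 0 0 0;1 0 0 60 0 0 0;1 0 0 50 0 0 0'; python3 -m crank '1 0 0 28 0 0 0;1 0 0 0 0 0 0;1 0 0 0 0 0 0'
python3 - <<'E'
from h import *
p,R=pose();print(np.round(p,1),st()["ee_rot"])
i=grab_frame("wrist");cv2.imwrite("pics/w7r.png",i);cv2.imwrite("pics/w7.png",cv2.resize(i[150:330,200:440],None,fx=3.3,fy=3.3,interpolation=cv2.INTER_CUBIC))
E
```

```text
time_s: 27.62
ee_pos: [514.8, -231.7, 172.5]
ee_rot: [-179.9, 0.2, 0.1]
force: [-0.5, -0.3, -1.3]
gripper_width: 35.2
gripper_force: 45.0
time_s: 28.0
ee_pos: [516.8, -233.3, 148.9]
ee_rot: [180.0, -0.1, 0.1]
force: [0.2, -0.6, -1.0]
gripper_width: 35.7
gripper_force: 45.0
[ 516.8 -233.3  148.9] [ 1.79968084e+02 -9.01982459e-02  9.42251363e-02]
```

View pics/w7.png

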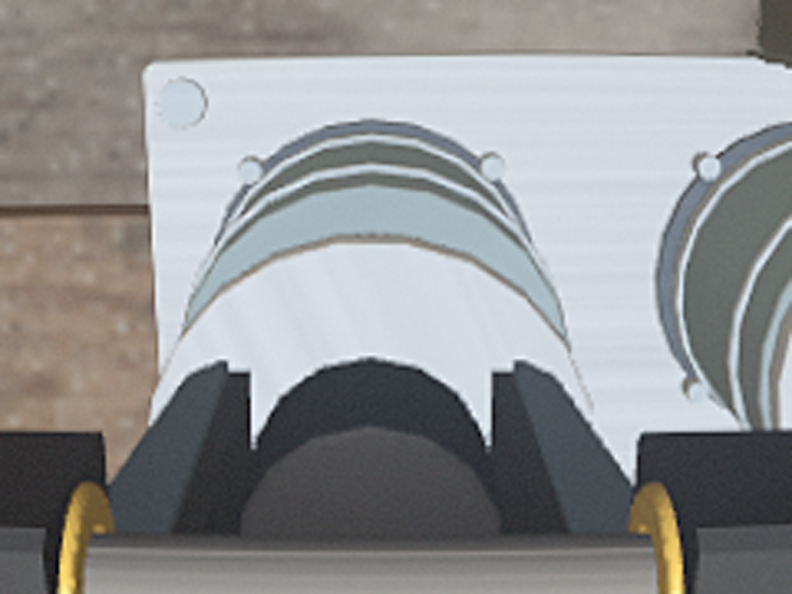

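The plate, apex about (372,235), is nearly centred over the rim, apex (372,184).

```bash
python3 - <<'E'
from h import *
report([(190,310),(222,250),(265,212),(320,190),(372,184),(430,192),(485,218),(540,275),(563,318)],None,
 [(220,297),(262,265),(310,244),(372,234),(440,244),(495,268),(545,312)],(200,150),dz=9)
E
```

```text
rim (array([ 515.59775948, -233.99322485]), array([-0.82016555,  0.01429718,  0.4045015 ,  0.21917195,  0.07861208,
        0.05568256, -0.13154834, -0.45344544, -0.05393758])) 
bore None 
plate (array([ 515.99831512, -234.14605024]), array([-0.33608673, -0.06966837,  0.13595407,  0.28897555,  0.11228039,
        0.02338638, -0.35225739])) 
tcp [ 517.01795122 -233.59886716  149.40695538] 
rim-plate [-0.40055563  0.15282539]
```

```bash
python3 -m crank '1 -0.4 0 8 0 0 0;1 0 0 8 0 0 0;1 0 0 3 0 0 0;1 0 0 0 0 0 0'; python3 -m crank '1 0 0 3 0 0 0;1 0 0 0 0 0 0';python3 -m crank '1 0 0 3 0 0 0;1 0 0 3 0 0 0;1 0 0 0 0 0 0';python3 -m crank '1 0 0 3 0 0 0;1 0 0 0 0 0 0'
```

```text
time_s: 28.55
ee_pos: [515.4, -233.6, 128.6]
ee_rot: [-180.0, 0.0, 0.0]
force: [-0.4, -0.9, -1.7]
gripper_width: 35.1
gripper_force: 45.0
time_s: 28.8
ee_pos: [515.9, -233.8, 126.4]
ee_rot: [180.0, -0.1, 0.1]
force: [-0.6, -0.1, -0.0]
gripper_width: 34.7
gripper_force: 45.0
time_s: 29.18
ee_pos: [515.9, -233.8, 121.1]
ee_rot: [180.0, -0.1, 0.1]
force: [-0.7, 0.8, 5.7]
gripper_width: 35.1
gripper_force: 45.0
time_s: 29.42
ee_pos: [515.9, -233.8, 118.1]
ee_rot: [180.0, -0.1, 0.1]
force: [-1.2, 0.3, 5.3]
gripper_width: 35.1
gripper_force: 45.0
```

```bash
python3 -m crank '1 0 0 2 0 0 0;1 0 0 0 0 0 0'; python3 -m crank '1 0 0 2 0 0 0;1 0 0 2 0 0 0;1 0 0 0 0 0 0'
```

```text
time_s: 29.68
ee_pos: [516.0, -233.9, 116.9]
ee_rot: [179.9, -0.1, 0.1]
force: [-2.7, 0.7, 10.7]
gripper_width: 35.3
gripper_force: 45.0
time_s: 30.05
ee_pos: [516.1, -233.9, 116.8]
ee_rot: [179.9, -0.2, 0.1]
force: [-8.4, 3.2, 31.7]
gripper_width: 35.2
gripper_force: 45.0
```

```bash
python3 -m crank '1 0 0 -4 0 0 0;-0.3 0 0 0 0 0 0;-0.3 0 0 0 0 0 0;-0.3 0 0 0 0 0 0;-0.3 0 0 -40 0 0 0;-0.3 0 0 -60 0 0 0;-0.3 0 0 -60 0 0 0;-0.3 0 0 -60 0 0 0;-0.3 0 0 -60 0 0 0;-0.3 0 0 -20 0 0 0'; python3 -m crank '-0.3 -18 -46 0 0 0 0;-0.3 -18 -46 0 0 0 0;-0.3 -18 -46 0 0 0 0;-0.3 -18 -46 0 0 0 0;-0.3 -18 -46 0 0 0 0;-0.3 -18 -46 0 0 0 0'; python3 -m crank '-0.3 0 0 0 0 0 -10;-0.3 0 0 0 0 0 -10;-0.3 0 0 0 0 0 -10;-0.3 0 0 0 0 0 -10;-0.3 0 0 0 0 0 -10;-0.3 0 0 0 0 0 -10;-0.3 0 0 0 0 0 -10;-0.3 0 0 0 0 0 -10;-0.3 0 0 0 0 0 -10;-0.3 0 0 0 0 0 0'; python3 -m crank '-0.3 0 0 0 0 0 0'
python3 - <<'E'
from h import *
p,R=pose();print(np.round(p,1),st()["ee_rot"])
u,v=map(int,proj("wrist",[407.7,102.3,248]));print(u,v)
img=grab_frame("wrist");cv2.imwrite("pics/w8.png",img);hsv=cv2.cvtColor(img,cv2.COLOR_BGR2HSV);V=hsv[...,2]
m=np.zeros_like(V);cv2.circle(m,(u,v),46,255,-1)
b=((V>185)&(hsv[...,1]<25)&(m>0)).astype(np.uint8)
ys,xs=np.nonzero(b);h=cv2.convexHull(np.c_[xs,ys].astype(np.int32));(c,ax,_)=cv2.fitEllipse(h)
print("C plate",np.round(c),np.round(ax),np.round(pix2plane("wrist",*c,248)[:2],1))
E
```

```text
time_s: 31.3
ee_pos: [516.3, -234.0, 419.1]
ee_rot: [179.8, -0.4, 0.1]
force: [0.1, 0.6, -0.4]
gripper_width: 59.3
gripper_force: 0.0
time_s: 32.05
ee_pos: [406.6, 43.6, 414.6]
ee_rot: [-180.0, 0.0, 0.0]
force: [1.4, 0.6, 0.3]
gripper_width: 59.0
gripper_force: 0.0
time_s: 33.3
ee_pos: [407.3, 42.3, 414.6]
ee_rot: [-180.0, 0.0, 89.9]
force: [0.2, 0.3, -0.2]
gripper_width: 59.0
gripper_force: 0.0
time_s: 33.42
ee_pos: [407.3, 42.3, 414.7]
ee_rot: [-180.0, 0.0, 89.9]
force: [0.9, 0.2, -0.7]
gripper_width: 59.0
gripper_force: 0.0
[407.3  42.3 414.7] [-1.79979375e+02  6.04959743e-03  8.99201705e+01]
312 158
C plate [313. 157.] [78. 79.] [407.6 103. ]
```

View pics/w8.png

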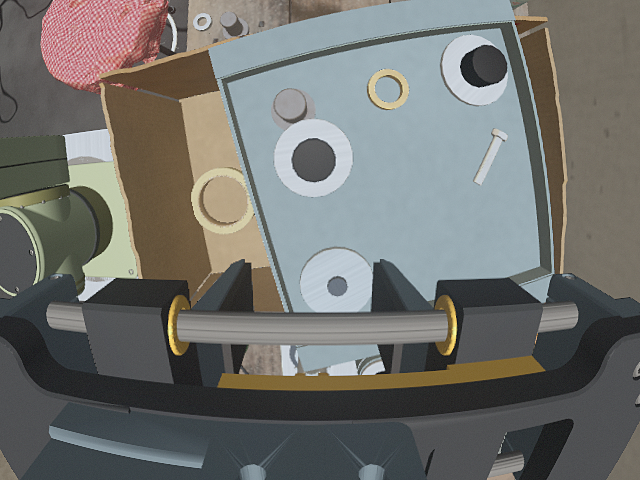

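Cap C is at (313,158), standing beside the punch at (291,105). With jaws closing along x the fingers clear the punch.

```bash
python3 -m crank '-0.3 30 0 0 0 0 0;-0.3 30.5 0 0 0 0 0;-0.3 0 0 0 0 0 0;-0.3 0 0 50 0 0 0;-0.3 0 0 50 0 0 0;-0.3 0 0 30 0 0 0;-0.3 0 0 18 0 0 0;-0.3 0 0 0 0 0 0;-0.3 0 0 5 0 0 0;-0.3 0 0 0 0 0 0'; python3 -m crank '-0.3 0 0 0 0 0 0;1 0 0 0 0 0 0;1 0 0 0 0 0 0;1 0 0 0 0 0 0;1 0 0 0 0 0 0;1 0 0 0 0 0 0' 45; python3 -m crank '1 0 0 -5 0 0 0;1 0 0 -40 0 0 0;1 0 0 -60 0 0 0;1 0 0 -40 0 0 0;1 0 0 0 0 0 0'
```

```text
time_s: 34.72
ee_pos: [407.5, 102.6, 262.4]
ee_rot: [179.9, -0.0, 90.0]
force: [0.3, 0.7, -0.4]
gripper_width: 59.3
gripper_force: 0.0
time_s: 35.48
ee_pos: [407.5, 102.7, 262.1]
ee_rot: [180.0, 0.0, 90.1]
force: [0.7, -0.2, -0.1]
gripper_width: 35.2
gripper_force: 45.0
time_s: 36.1
ee_pos: [408.0, 103.2, 409.8]
ee_rot: [179.7, -0.1, 90.1]
force: [0.1, -0.7, -2.0]
gripper_width: 35.2
gripper_force: 45.0
```

```bash
python3 -m crank '1 -56 0 0 0 0 0;1 -56 0 0 0 0 0;1 -56 0 0 0 0 0;1 -56 0 0 0 0 0;1 -56 0 0 0 0 0;1 -56 0 0 0 0 0;1 -56 0 0 0 0 0;1 -56 0 0 0 0 0;1 0 0 0 0 0 0;1 0 0 0 0 0 0'; python3 -m crank '1 0 0 60 0 0 0;1 0 0 60 0 0 0;1 0 0 60 0 0 0;1 0 0 50 0 0 0;1 0 0 28 0 0 0;1 0 0 0 0 0 0;1 0 0 0 0 0 0'
python3 - <<'E'
from h import *
p,R=pose();print(np.round(p,1),st()["ee_rot"])
i=grab_frame("wrist");cv2.imwrite("pics/w9r.png",i);cv2.imwrite("pics/w9.png",cv2.resize(i[150:330,200:440],None,fx=3.3,fy=3.3,interpolation=cv2.INTER_CUBIC))
E
```

```text
time_s: 37.35
ee_pos: [407.3, -344.5, 405.3]
ee_rot: [-179.9, -0.2, 90.0]
force: [0.8, -0.6, -1.3]
gripper_width: 35.0
gripper_force: 45.0
time_s: 38.22
ee_pos: [408.6, -345.0, 150.5]
ee_rot: [179.9, 0.1, 90.1]
force: [-0.1, -0.6, -1.1]
gripper_width: 35.3
gripper_force: 45.0
[ 408.6 -345.   150.5] [1.79882562e+02 9.49727171e-02 9.01229068e+01]
```

View pics/w9.png

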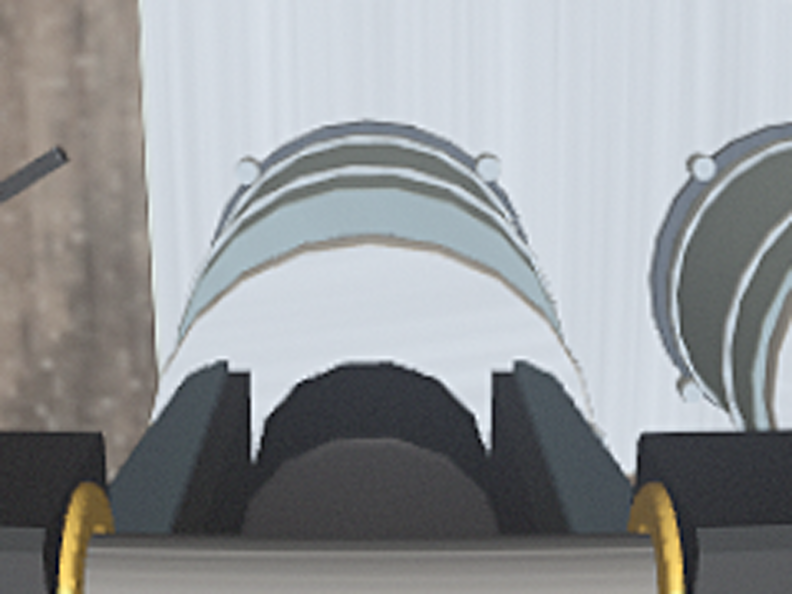

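The rim apex is at (368,186) and the plate apex at (373,236), which is close to aligned.

```bash
python3 - <<'E'
from h import *
report([(185,312),(218,252),(262,213),(318,192),(368,186),(425,193),(482,219),(535,275),(556,310)],None,
 [(220,298),(262,267),(310,246),(373,235),(440,246),(495,269),(545,313)],(200,150),dz=9)
E
```

```text
rim (array([ 408.06427842, -346.59276781]), array([-0.50183925,  0.0290166 ,  0.40509429,  0.01692013, -0.05524676,
        0.04760408,  0.01469093, -0.42021302,  0.10191558])) 
bore None 
plate (array([ 408.84068236, -345.69133697]), array([-0.26283827, -0.11850898,  0.07806547,  0.36809613,  0.02946887,
        0.06322947, -0.33626755])) 
tcp [ 408.70894613 -345.38144313  150.87889187] 
rim-plate [-0.77640394 -0.90143084]
```

```bash
python3 -m crank '1 -0.9 -0.8 8 0 0 0;1 0 0 8 0 0 0;1 0 0 4 0 0 0;1 0 0 0 0 0 0'; python3 -m crank '1 0 0 3 0 0 0;1 0 0 0 0 0 0';python3 -m crank '1 0 0 3 0 0 0;1 0 0 3 0 0 0;1 0 0 0 0 0 0';python3 -m crank '1 0 0 2 0 0 0;1 0 0 0 0 0 0'
```

```text
time_s: 38.78
ee_pos: [406.7, -346.1, 128.6]
ee_rot: [-180.0, -0.0, 90.0]
force: [-0.1, -0.5, -2.4]
gripper_width: 35.3
gripper_force: 45.0
time_s: 39.02
ee_pos: [407.0, -346.3, 126.7]
ee_rot: [180.0, 0.0, 90.1]
force: [-0.2, 0.8, 3.1]
gripper_width: 35.2
gripper_force: 45.0
time_s: 39.4
ee_pos: [407.1, -346.2, 120.9]
ee_rot: [180.0, 0.0, 90.1]
force: [-1.6, 0.2, 6.2]
gripper_width: 35.4
gripper_force: 45.0
time_s: 39.65
ee_pos: [407.0, -346.2, 119.0]
ee_rot: [180.0, 0.0, 90.1]
force: [-0.9, 2.2, 5.0]
gripper_width: 35.6
gripper_force: 45.0
```

```bash
python3 -m crank '1 0 0 2 0 0 0;1 0 0 2 0 0 0;1 0 0 0 0 0 0'; python3 -m crank '1 0 0 2 0 0 0;1 0 0 1 0 0 0;1 0 0 0 0 0 0'
```

```text
time_s: 40.02
ee_pos: [407.3, -346.1, 117.4]
ee_rot: [179.9, 0.1, 90.1]
force: [-4.3, 6.0, 20.5]
gripper_width: 35.1
gripper_force: 45.0
time_s: 40.4
ee_pos: [407.5, -346.1, 117.2]
ee_rot: [179.8, 0.1, 90.1]
force: [-7.2, 9.9, 38.1]
gripper_width: 35.1
gripper_force: 45.1
```

```bash
python3 -m crank '1 0 0 -5 0 0 0;-0.3 0 0 0 0 0 0;-0.3 0 0 0 0 0 0;-0.3 0 0 0 0 0 0;-0.3 0 0 -40 0 0 0;-0.3 0 0 -60 0 0 0;-0.3 0 0 -60 0 0 0;-0.3 0 0 -60 0 0 0;-0.3 50 0 0 0 0 0;-0.3 0 0 0 0 0 0'; python3 -m crank '-0.3 0 0 0 0 0 0'
python3 - <<'E'
from h import *
p,R=pose();print(np.round(p,1),st()["ee_rot"])
i=grab_frame("wrist");cv2.imwrite("pics/w10.png",i);find("wrist",["cap_1_mid","valve_tip"])
E
```

```text
time_s: 41.65
ee_pos: [406.7, -294.3, 336.6]
ee_rot: [179.9, 0.0, 90.2]
force: [-0.4, -0.5, -1.4]
gripper_width: 59.4
gripper_force: 0.0
time_s: 41.78
ee_pos: [406.8, -296.3, 335.3]
ee_rot: [-179.9, 0.0, 90.1]
force: [0.3, 0.7, -0.5]
gripper_width: 59.0
gripper_force: 0.0
[ 406.8 -296.3  335.3] [-1.79947566e+02  6.03267797e-03  9.00839624e+01]
wrist cap_1_mid 0.6 [ 516. -336.  100.]
wrist valve_tip 0.84 [ 377. -240.  190.]
```

View pics/w10.png

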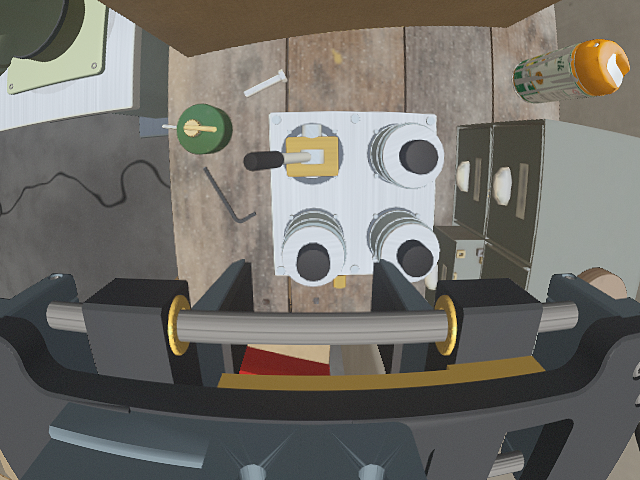

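All three canisters at (404,155), (402,237) and (314,246) are capped, and the lever still leans toward the robot, tip at (262,160). I'll push the lever back open.

```bash
python3 -m crank '-1 31 -23 0 0 0 0;-1 31 -23 0 0 0 0;-1 0 0 0 0 0 0;-1 0 0 0 0 0 0;-1 0 0 50 0 0 0;-1 0 0 50 0 0 0;-1 0 0 40 0 0 0;0 0 0 0 0 0 0;0 0 0 0 0 0 0;0 0 0 0 0 0 0'; python3 -m crank '0 0 0 0 0 0 0;0 0 12 0 0 0 0;0 0 12 0 0 0 0;0 0 12 0 0 0 0;0 0 12 0 0 0 0;0 0 12 0 0 0 0;0 0 12 0 0 0 0;0 0 8 0 0 0 0;0 0 0 0 0 0 0'
```

```text
time_s: 43.18
ee_pos: [362.0, -235.2, 197.7]
ee_rot: [179.8, 0.1, 90.0]
force: [-0.4, 0.2, -0.3]
gripper_width: 64.2
gripper_force: 0.0
time_s: 44.3
ee_pos: [441.5, -234.0, 195.6]
ee_rot: [180.0, -0.0, 90.1]
force: [0.4, 0.2, -0.2]
gripper_width: 45.5
gripper_force: 0.1
```

```bash
python3 -m crank '0 0 4 0 0 0 0;0 0 0 0 0 0 0'; python3 -m crank '0 0 4 0 0 0 0;0 0 0 0 0 0 0'
```

```text
time_s: 44.55
ee_pos: [444.9, -234.1, 196.0]
ee_rot: [180.0, 0.0, 90.1]
force: [-1.1, -0.0, 0.1]
gripper_width: 45.5
gripper_force: 0.5
time_s: 44.8
ee_pos: [449.0, -234.1, 196.1]
ee_rot: [180.0, 0.0, 90.1]
force: [-1.7, 0.4, 0.0]
gripper_width: 45.9
gripper_force: 0.5
```

```bash
python3 -m crank '0 0 4 0 0 0 0;0 0 0 0 0 0 0'; python3 -m crank '0 0 3 0 0 0 0;0 0 0 0 0 0 0'; python3 -m crank '0 0 2 0 0 0 0;0 0 0 0 0 0 0'
```

```text
time_s: 45.05
ee_pos: [453.2, -234.1, 196.0]
ee_rot: [180.0, 0.0, 90.1]
force: [-1.9, 0.1, -0.4]
gripper_width: 45.7
gripper_force: 0.5
time_s: 45.3
ee_pos: [454.6, -234.0, 195.7]
ee_rot: [-179.8, -0.0, 90.1]
force: [-5.3, -0.6, 0.5]
gripper_width: 45.4
gripper_force: 2.4
time_s: 45.55
ee_pos: [454.9, -234.0, 195.4]
ee_rot: [-179.6, -0.0, 90.1]
force: [-7.2, -0.8, 2.4]
gripper_width: 45.2
gripper_force: 4.2
```

```bash
python3 -m crank '0 0 3 0 0 0 0;0 0 0 0 0 0 0'; python3 -m crank '0 0 -6 0 0 0 0;-0.5 0 -4 0 0 0 0;-0.5 0 0 0 0 0 0;-0.5 0 0 -50 0 0 0;-0.5 0 0 -50 0 0 0;-0.5 -20 -16 -50 0 0 0;-0.5 -35 -16 0 0 0 0;-0.5 0 0 0 0 0 0;-0.5 0 0 0 0 0 0'
python3 - <<'E'
from h import *
p,R=pose();print(np.round(p,1),st()["time_s"])
i=grab_frame("wrist");cv2.imwrite("pics/w11.png",i[80:320,230:550]);find("wrist",["valve_tip"]);grab_frame("scene");find("scene",["valve_tip"])
E
```

```text
time_s: 45.8
ee_pos: [455.4, -233.9, 195.1]
ee_rot: [-179.3, -0.0, 90.1]
force: [-14.4, -1.3, 4.0]
gripper_width: 45.8
gripper_force: 7.2
time_s: 46.92
ee_pos: [419.1, -288.8, 345.6]
ee_rot: [180.0, -0.0, 90.0]
force: [0.2, 0.2, 1.2]
gripper_width: 68.4
gripper_force: 0.0
[ 419.1 -288.8  345.6] 46.925
wrist valve_tip 0.93 [ 432. -238.  187.]
scene valve_tip 0.79 [ 429. -233.  174.]
scene valve_tip 0.67 [ 401. -335.  106.]
```

View pics/w11.png

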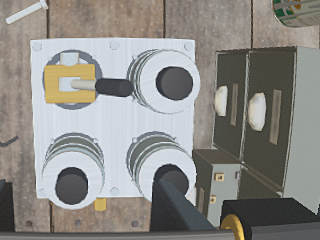

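The lever, tip at (125,88), leans fully away again. All three caps sit flat on their rims, and the robot touches nothing.

```bash
python3 -c "
from h import *
print(env.job_done())"
```

```text
the job is handed in; nothing more can be done
None
```

The job is done and handed in at about 47 s: air shut off first, all three canisters capped and each cap pressed to a hard stop, then the valve lever pushed fully back open. The hand-in returned no verdict.

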